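Count along the spice rack and push the tin into the third gap

ROBOT

A 6-joint arm with a two-finger parallel gripper is mounted at the origin on the work surface. World frame = base frame: x ahead of the robot, y to its left, z up, the work surface at z = 0. Lengths are in mm, angles in rad, forces in N, time in s.
With the tool pointing down it reaches from about 350 to 875 mm from the base axis. Payload 4.2 kg.
Tool frame: the origin (TCP) lies at the very end of the fingers, on their centre line; the grasp point (between the pads) lies 19 mm behind it (arm.pinch_z is the distance from the TCP to the grasp point, in mm); x points along the fingers, y is the direction in which the jaws open and shut, and the axes are right-handed (so a half turn about x gives the same grasp; the last joint's range is limited). The gripper opens to 85 mm and grips with 20 to 120 N. Pads are 22 mm wide; open, the fingers measure 114 mm over their backs; the gripper's body (76 mm by 85 mm) begins 54 mm behind the grasp point. The pads swing forward as they close: fully open they stand 13 mm farther back than shut.
Start: joints at [-0.941, 0.385, 0.008, 0, -1.194, -0.259], TCP at [226.49, -582.496, 231.312] pointing down, gripper open.
Joint ranges: [-3.14, 3.14], [-1.21, 2.06], [-1.07, 1.41], [-3.16, 2.05], [-2.99, -0.16], [-3.1, 3.1]. Speed limits (rad/s): [2.79, 2.79, 3.14, 3.14, 3.14, 3.14].

INTERFACE

Orientations are given as a unit quaternion [x, y, z, w].
In Python, from bench import arm gives the robot as it stands.
- The arm moves only by the tool drive_tool, never from a script. Its argument "motion" is a list of rows, each a list of 4 numbers: the shift along the tool's x, y, z in mm, then the turn about the tool's x in degrees. In form: [[dx, dy, dz, spin], ...]. A call has 1 to 10 rows; each row shifts and turns the commanded pose from where the row before left it, along the tool's axes as they then stand; what a row does not reach is not made up. A row lasts 1/12 s, in which the tool goes at most 41.7 mm and 7.16 degrees, less where a joint would pass 70% of its speed; a pose out of reach is approached as far as the arm can. A call with a gripper value outside its range is refused whole. "grip" is the finger opening in mm, from 0 to 85.4, set as the call begins (left out, the last holds). The fingers move at their own pace and stop on an object; the grip force is fixed at half the most. Time passes only in rows, so rows that do not move let the fingers close. It gives the time, the measured TCP pose, the force and the opening at its end, in the units of the state.
- arm.read_state(): the state, without advancing time (a new reading comes with each control period).
- arm.get_image(name): name is "side" or "top"; returns the picture (384x512x3 uint8, red, green, blue); there is no depth.
- arm.calibration(name): a dict with "K" (3x3 intrinsics, pixels), "distortion" ([k1, k2, p1, p2, k3] as OpenCV has them; the pictures are not rectified), "eye" and "attitude" of the camera in the world. Camera axes: x right, y up, looking along -z (the intrinsics and any distortion apply to the point x, -y, -z); pixel columns grow to the right and rows downward; lengths in mm; the calibration is good to about 2 mm. A picture is of the moment at which its call begins. calibration takes no time and is no camera call.
- arm.job_done(): hands the job in, once; it reports no verdict.
The state is a dict: "clock": time; "joints": joint angles; "joint_vel": joint speeds; "joint_efforts": joint torques, N m; "position": TCP position; "ee_rot": TCP orientation; "contact_force": force on the tool from outside, world axes, zero at the start; "wrist_torque": the same for the moment, N m; "gripper_width": finger opening in mm.
Only numpy, scipy, OpenCV 4.12 (cv2) and the standard library are available. Lean on these libraries where they do the work, as an engineer would, in place of code of your own. Each camera call takes 0.05 s, during which the arm holds its last target. There are 200 camera calls.

TASK

Starting from the end of the divider rack where the rice pot stands, run a fingertip along the steel rail on the rack's front, touching it over the first, second and third gap in turn and no further, counting full and empty gaps alike. Then push the oblong tin that stands in front of the rack along the counter into that third gap, until its near end is flush with the rack's front. Do not pick the tin up or tip it over, and leave everything else where it stands.

Things in the scene. Friction and masses are not known exactly. Their poses are not given: they have to be found in the camera images.
- rack: Fixed pine divider rack, 70 mm deep (x), 342 mm long (y), 58 mm high. Origin: centre of its footprint on the counter; x from open front to back (roughly away from the robot), y along it to the robot's left. Seven upright plates, 6 mm thick, 50 mm high, at y = 168, 112, 56, 0, -56, -112, -168 mm bound six gaps, 50 mm clear, centred at y = 140, 84, 28, -28, -84, -140 mm.
- rail (a point): Middle of the top of the rack's smooth steel rail, the rail to touch: over the plates' front ends, along the rack's whole length (y); 10 mm wide (rack x -35 to -25 mm), underside 50 mm and top 58 mm above the counter. Things in the gaps pass under it; a finger pointing down stays in front of it.
- stop (a point): Middle of the inner face of the stop bar behind the gaps (rack x = +30 mm, 30 mm high, along the whole rack). The gaps' open front is at rack x = -35 mm. The rack has no floor: things slide in on the counter from the front.
- tin: The oblong tin to push in: plain aluminium, closed, loose, 60 mm long (its x), 38 mm wide (its y), 44 mm high, about 0.16 kg; it stands on the counter in front of the rack, its long side pointing into the rack to within about 0.3 rad. Origin: centre of its underside; z up. Fully home its origin is at x = -5 mm (flush) to 0 (at the stop bar) in the rack's frame.
- rice_pot: Open aluminium rice pot, 168 mm across, 85 mm high, with two loop handles (on its x sides, 108 mm from the axis); it stands beside one end of the rack (left or right), its axis about 290 mm from the rack's centre. That end is where the counting starts. Origin: centre of its underside. Leave it alone.
- bowls: Stack of nesting steel bowls, 164 mm across, 75 mm high, one loose stack beside the rack's other end. Origin: centre of its underside. Leave it alone.
- spice_jar: Round spice jar, 37 mm across, 44 mm high, standing in one of the rack's gaps (the third gap from either end is empty). Origin: centre of its underside. Leave it alone.
- square_tin: Square steel tin, 36 x 36 mm, 47 mm high, standing in another of the rack's gaps. Origin: centre of its underside. Leave it alone.
- cup: Small white ceramic cup, 68 mm across, 58 mm high, in front of the rack to one side of the tin. Origin: centre of its underside. Leave it alone.
- salt_cellar: Round terracotta salt cellar, 62 mm across, 58 mm high, in front of the rack on the other side of the tin. Origin: centre of its underside. Leave it alone.
- whisk: Silicone whisk lying on the counter at the front right, roughly along the rack, 260 mm long, 54 mm wide, 25 mm high. Origin: middle of its length on the counter; x along it, toward the wire end. Leave it alone.

How it is judged:
By the outcome, as a careful person would: the job done as asked, in the order asked, and still so for the second after the job is handed in, with the robot touching nothing.
It also fails if it takes over 67 s, if anything falls off the work surface, if the arm or the gripper's body presses on something with over 40 N, if the wrist force passes 120 N, or if a joint passes its speed limit or range.

## Working session

There is one attempt and no reset: what is moved stays moved. The work goes in short steps, Python scripts to look and compute and a tool call to move; the robot and the scene stay as the last step left them, time stands still between calls to the robot, and variables do not carry over. Pictures are saved under pics/ and viewed, about 8 in all and at most 12, crops included, and the job is handed in when it is done.

Besides the shell and the picture viewer there is one more tool, called after "Call:" as a command line: name --pt "numbers of a row" for each row, then --argument value for the rest. drive_tool: Moves the arm, as the interface text tells. Its arguments: {"type":"object","properties":{"motion":{"type":"array"},"grip":{"type":"number"}},"required":["motion"]}

```bash
mkdir -p pics
cat > h.py <<'E'
import numpy as np, cv2, json
from scipy.spatial.transform import Rotation as R
from bench import arm
def cam(n):
    c=arm.calibration(n); return c
def rot(c):
    a=np.array(c["attitude"],float)
    return R.from_quat(a).as_matrix() if a.size==4 else a.reshape(3,3)
def ray(n,px,z):
    c=cam(n); u=cv2.undistortPoints(np.array(px,float).reshape(-1,1,2),np.array(c["K"],float),np.array(c["distortion"],float)).reshape(-1,2)
    d=np.c_[u[:,0],-u[:,1],-np.ones(len(u))]@rot(c).T; e=np.array(c["eye"],float)
    return e+d*((z-e[2])/d[:,2])[:,None]
def proj(n,P):
    c=cam(n); p=(np.array(P,float).reshape(-1,3)-np.array(c["eye"]))@rot(c); p=p*[1,-1,-1]
    return cv2.projectPoints(p,np.zeros(3),np.zeros(3),np.array(c["K"],float),np.array(c["distortion"],float))[0].reshape(-1,2)
def snap(n,f):
    im=arm.get_image(n)[:,:,::-1].copy(); cv2.imwrite("pics/"+f,im); return im
E
python3 - <<'E'
from h import *
for n in("top","side"):
    print(cam(n)); snap(n,n+"0.png")
print(arm.read_state())
E
```

```text
{'K': array([[350.72077631,   0.        , 253.65575087],
       [  0.        , 350.72077631, 197.03092276],
       [  0.        ,   0.        ,   1.        ]]), 'distortion': array([-0.05040269,  0.        ,  0.        ,  0.        ,  0.        ]), 'eye': array([433.4634991 ,  29.20351533, 901.7313571 ]), 'attitude': array([ 0.05418178, -0.05982938, -0.70235558,  0.70723505])}
{'K': array([[470.35659741,   0.        , 259.02375964],
       [  0.        , 470.35659741, 192.54155357],
       [  0.        ,   0.        ,   1.        ]]), 'distortion': array([-0.01379913,  0.        ,  0.        ,  0.        ,  0.        ]), 'eye': array([408.70714158, 993.78702939, 644.77897345]), 'attitude': array([-0.03130525,  0.48910532,  0.86912438, -0.06647389])}
{'clock': 0.1, 'joints': array([-9.41358032e-01,  3.85506094e-01,  6.75225890e-03, -4.17778614e-04,
       -1.19400800e+00, -2.58592846e-01]), 'joint_vel': array([ 0.00014116, -0.0021293 ,  0.00280408,  0.00091784, -0.00019052,
       -0.00094565]), 'joint_efforts': array([ 2.10955095e-04, -3.93318486e+01,  1.88928455e+01,  4.19793025e+00,
       -2.60156878e-03,  1.06824390e-05]), 'position': array([ 226.31864863, -582.02183913,  230.31356957]), 'ee_rot': array([-0.12962352,  0.69517007,  0.13099653,  0.694821  ]), 'contact_force': array([ 0.37808821,  0.51541692, -0.09908086]), 'wrist_torque': array([ 0.00932507, -0.01708546,  0.01455428]), 'gripper_width': 85.30413941401265}
```

View pics/top0.png

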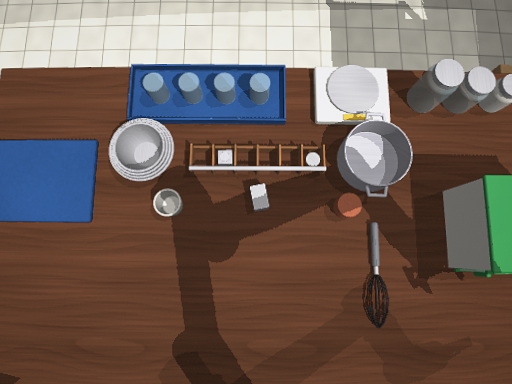

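View pics/side0.png

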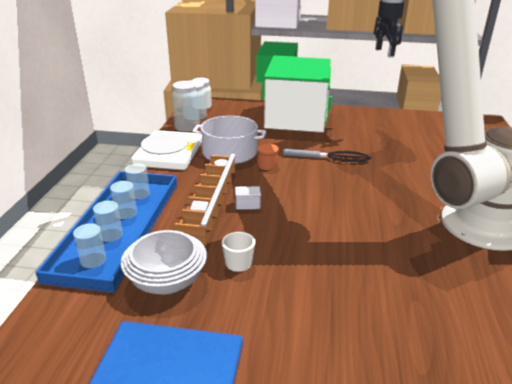

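The top view shows the rack at columns 189–327, row ~167. The pot is at its right end (375,155), so counting runs right to left. The jar is in gap 1 (313), gaps 2 and 3 are empty (291, 268), and the square tin is in gap 5. The tin is at (260,197), the cup at (167,203) and the salt cellar at (349,205). Next I'll measure the rail and the tin's top face.

Run:
```python
from h import *
im=cv2.imread("pics/top0.png"); 
hsv=cv2.cvtColor(im,cv2.COLOR_BGR2HSV)
m=((hsv[...,1]<45)&(hsv[...,2]>150)).astype(np.uint8)
r=m.copy(); r[:162]=0; r[175:]=0; r[:,:183]=0; r[:,332:]=0
ys,xs=np.nonzero(r); print("rail",xs.min(),xs.max(),ys.min(),ys.max())
w=ray("top",np.c_[xs,ys],58)
# rail line
c=np.array([[xs[xs<xs.min()+1].mean(),ys[xs<=xs.min()+1].mean()],[xs.max(),ys[xs>=xs.max()-1].mean()]])
print(ray("top",c+[[-.5,0],[.5,0]],58))
p=np.polyfit(w[:,1],w[:,0],1); print("x=%.4f y + %.1f"%tuple(p), w[:,1].min(),w[:,1].max())
t=((hsv[...,1]<70)&(hsv[...,2]>195)).astype(np.uint8); t[:178]=0;t[215:]=0;t[:,:240]=0;t[:,280:]=0
cs,_=cv2.findContours(t,0,1); k=max(cs,key=cv2.contourArea); b=cv2.minAreaRect(k); print(b,cv2.contourArea(k)); bp=cv2.boxPoints(b); print(ray("top",bp,44)); print(ray("top",[b[0]],44))
crop=im[140:225,175:345]; cv2.imwrite("pics/c0.png",cv2.resize(crop,None,fx=4.5,fy=4.5,interpolation=2))
```

```text
rail 189 325 162 170
[[ 643.62293404  184.4406476    58.        ]
 [ 644.64961161 -154.93311084   58.        ]]
x=-0.0090 y + 646.1 -153.8456135786947 183.34485507305828
((257.9764709472656, 190.89410400390625), (11.714245796203613, 14.75127124786377), 77.47119140625) 140.5
[[598.93929369  33.26158873  44.        ]
 [607.34963145  -2.58768171  44.        ]
 [578.4702458   -8.93765346  44.        ]
 [570.15944451  26.73403571  44.        ]]
[[588.68681685  12.12651156  44.        ]]
```

View pics/c0.png

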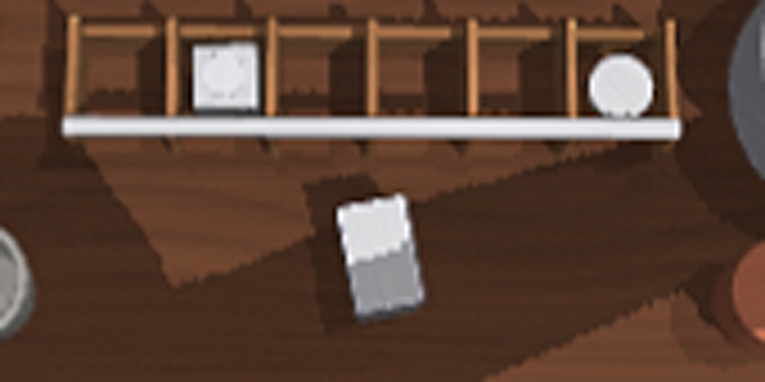

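The crop confirms six gaps, with the jar in gap 1, the square tin in gap 5 and gap 3 at crop columns 372–472. The tin's top face corners are at about (338,209), (405,195), (424,298) and (357,318), so it's yawed to the left and sits left of gap 3's centre.

Run:
```python
from h import *
im=cv2.imread("pics/top0.png"); hsv=cv2.cvtColor(im,cv2.COLOR_BGR2HSV)
m=((hsv[...,1]<60)&(hsv[...,2]>130))
C=[];
for c in range(192,324):
    r=np.nonzero(m[166:173,c])[0]
    v=im[165:173,c].astype(float).min(1); wt=np.clip(v-90,0,None); C.append([c,(wt*np.arange(165,173)).sum()/wt.sum()])
w=ray("top",C,58); p=np.polyfit(w[:,1],w[:,0],1); print("rail slope,x0",p,"resid",np.std(w[:,0]-np.polyval(p,w[:,1])))
e=ray("top",[[188.9,168],[326,168.5]],58); yc=e[:,1].mean(); print(e)
th=-p[0]; ori=np.array([np.polyval(p,yc),yc])+30*np.array([np.cos(th),np.sin(th)])
print("rack",ori,th)
ey=np.array([-np.sin(th),np.cos(th)])
for g in(-140,-84,-28): print("rail pt",g, ori-30*np.array([np.cos(th),np.sin(th)])+g*ey)
# plate tops check
pl=(np.array([74,172,272,372,472,571,670])+.5)/4.5-.5+175
print("plates y",ray("top",np.c_[pl,np.full(7,154)],50)[:,1])
q=(np.array([[338,209],[405,195],[424,299],[357,312]])+.5)/4.5-.5+[175,140]
t=ray("top",q,44)[:,:2]; print(t,t.mean(0)); print("yaw",[np.degrees(np.arctan2(*(t[a]-t[b])[::-1])) for a,b in((0,3),(1,2))])
print(R.from_quat(arm.read_state()["ee_rot"]).as_matrix().round(3))
# side check of the rail ends & tin
print(proj("side",[[ori[0]-30,ori[1]+171,58],[ori[0]-30,ori[1]-171,58],[*t.mean(0),44]]))
```

```text
rail slope,x0 [-4.66203479e-03  6.44386148e+02] resid 0.22356497286977273
[[ 642.35936466  183.4021287    58.        ]
 [ 643.9538482  -156.16103161   58.        ]]
rack [674.32232235  13.76040908] 0.004662034792884956
rail pt -140 [ 644.97533088 -126.37793004]
rail pt -84 [644.71425787 -70.3785386 ]
rail pt -28 [644.45318487 -14.37914717]
plates y [ 180.80425265  126.03746549   70.21800998   14.39470027  -41.50205797
  -96.98096301 -152.66973693]
[[600.77136603  32.73779347]
 [608.9719195   -4.3457101 ]
 [550.86514273 -14.84296788]
 [543.41178455  21.87168031]] [576.0050532    8.85519895]
yaw [np.float64(10.72691332284059), np.float64(10.240299540620361)]
[[-0.001 -0.362  0.932]
 [ 0.002  0.932  0.362]
 [-1.     0.002 -0.   ]]
[[203.08440334 223.27709132]
 [233.45496457 153.37152551]
 [247.76498214 190.15157063]]
```

Call:
drive_tool --pt "0 0 0 7.1" --pt "0 0 0 7.1" --pt "0 0 0 7.0" --pt "0 28 26 0" --pt "0 28 26 0" --pt "0 28 26 0" --pt "0 28 26 0" --pt "0 28 26 0" --pt "0 28 26 0" --pt "0 28 26 0" --grip 0

```text
clock: 0.93
position: [409.1, -384.6, 231.0]
ee_rot: [-0.0, 0.707, 0.0, 0.707]
contact_force: [0.1, -0.9, -0.4]
gripper_width: 0.1
```

Call:
drive_tool --pt "0 28 26 0" --pt "0 28 26 0" --pt "0 28 26 0" --pt "0 28 26 0" --pt "10 28 26 0" --pt "10 28 26 0" --pt "10 28 26 0" --pt "10 28 26 0" --pt "10 28 26 0" --pt "0 0 0 0"

```text
clock: 1.77
position: [644.7, -129.2, 177.3]
ee_rot: [-0.002, 0.708, 0.002, 0.706]
contact_force: [0.0, -0.3, -0.6]
gripper_width: -0.2
```

Call:
drive_tool --pt "25 1 0 0" --pt "25 2 0 0" --pt "25 0 0 0" --pt "22 0 0 0" --pt "8 0 0 0" --pt "0 0 0 0" --pt "0 0 0 0"

```text
clock: 2.35
position: [642.5, -131.4, 76.6]
ee_rot: [-0.001, 0.707, 0.0, 0.707]
contact_force: [1.2, -0.5, 0.5]
gripper_width: -0.1
```

Run:
```python
from h import *
a=snap("top","t1.png")[110:230,170:350]; b=snap("side","s1.png")[100:240,150:300]
s=arm.read_state(); print(s["position"],s["contact_force"], proj("side",[s["position"]]),proj("top",[s["position"]]))
f=lambda i:cv2.resize(i,(400,int(i.shape[0]*400/i.shape[1])),interpolation=2)
a,b=f(a),f(b); h=max(len(a),len(b)); g=np.zeros((h,800,3),np.uint8); g[:len(a),:400]=a; g[:len(b),400:]=b; cv2.imwrite("pics/c1.png",g)
```

```text
[ 643.36749904 -131.32378646   78.12234398] [-0.49087826 -0.28460551 -1.36263243] [[231.83278734 150.96255168]] [[317.56662669 166.636697  ]]
```

View pics/c1.png

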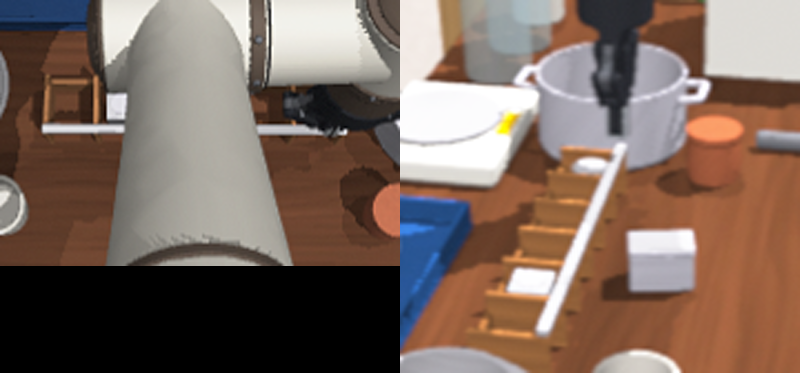

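The side crop shows the tip at pixel (231,150), just above the rail's pot end, which matches its projection. Now I'll lower it gently.

Call:
drive_tool --pt "6 3 0 0" --pt "6 2 1 0" --pt "2 0 0 0" --pt "1 0 0 0" --pt "0 0 0 0" --pt "0 0 0 0"

```text
clock: 2.95
position: [643.2, -126.2, 61.3]
ee_rot: [-0.0, 0.707, 0.0, 0.707]
contact_force: [0.4, -0.5, 0.4]
gripper_width: -0.3
```

Call:
drive_tool --pt "1 0 0 0" --pt "1 0 0 0" --pt "0 0 0 0" --pt "0 0 0 0"

```text
clock: 3.28
position: [643.1, -126.2, 59.3]
ee_rot: [-0.0, 0.707, 0.0, 0.707]
contact_force: [-0.3, 0.3, 1.1]
gripper_width: -0.3
```

Call:
drive_tool --pt "1 0 0 0" --pt "0 0 0 0" --pt "0 0 0 0"

```text
clock: 3.53
position: [643.1, -126.2, 58.3]
ee_rot: [-0.0, 0.707, 0.0, 0.707]
contact_force: [-0.6, -0.2, -0.7]
gripper_width: -0.3
```

Call:
drive_tool --pt "0.5 0 0 0" --pt "0 0 0 0" --pt "0 0 0 0"

```text
clock: 3.78
position: [643.2, -126.2, 58.2]
ee_rot: [-0.0, 0.707, 0.0, 0.707]
contact_force: [-0.0, -0.1, 3.0]
gripper_width: 0.2
```

Call:
drive_tool --pt "0.5 0 0 0" --pt "0 0 0 0" --pt "0 0 0 0"

```text
clock: 4.03
position: [643.2, -126.2, 58.1]
ee_rot: [-0.0, 0.707, 0.0, 0.707]
contact_force: [-1.7, 0.4, 5.5]
gripper_width: 0.3
```

Call:
drive_tool --pt "0 8 0 0" --pt "0 8 0 0" --pt "0 8 0 0" --pt "0 8 0 0" --pt "0 8 0 0" --pt "0 8 0 0" --pt "0 8 0 0" --pt "0 0 0 0"

```text
clock: 4.7
position: [643.8, -68.4, 58.1]
ee_rot: [-0.001, 0.706, 0.001, 0.708]
contact_force: [0.4, 0.6, 6.3]
gripper_width: -0.2
```

Call:
drive_tool --pt "0 8 0 0" --pt "0 8 0 0" --pt "0 8 0 0" --pt "0 8 0 0" --pt "0 8 0 0" --pt "0 8 0 0" --pt "0 6 0 0" --pt "0 0 0 0" --pt "0 0 0 0"

```text
clock: 5.45
position: [643.6, -14.6, 58.1]
ee_rot: [-0.001, 0.707, 0.001, 0.708]
contact_force: [-1.0, 0.5, 6.8]
gripper_width: -0.2
```

The run along the rail is finished over gap 3, with about 6 N held throughout. I'll lift off and check the wrist range before the quarter turn.

Call:
drive_tool --pt "-15 0 0 0" --pt "-30 0 0 0" --pt "-20 0 0 0" --pt "0 0 0 0" --grip 15

```text
clock: 5.78
position: [645.5, -14.5, 126.5]
ee_rot: [-0.0, 0.704, 0.001, 0.71]
contact_force: [0.1, 0.0, 0.4]
gripper_width: 14.9
```

```bash
python3 -c "
from h import *
print(arm.read_state())"
```

```text
{'clock': 5.7833, 'joints': array([ 2.27883263e-01,  5.00152638e-01, -8.26594092e-02,  4.78893437e-04,
       -9.79749094e-01, -1.79644941e+00]), 'joint_vel': array([-0.00107164,  0.03538338, -0.05305076, -0.02727847,  0.04816031,
        0.00013631]), 'joint_efforts': array([-2.33442360e-01, -4.06727350e+01,  1.55298579e+01,  3.39125767e+00,
       -3.28964386e-01,  3.13925586e-03]), 'position': array([645.52064423, -14.45871326, 126.53132945]), 'ee_rot': array([-3.65009965e-04,  7.04231498e-01,  1.39948516e-03,  7.09968946e-01]), 'contact_force': array([0.13399544, 0.00963428, 0.44277487]), 'wrist_torque': array([ 0.02311854, -0.10332923, -0.00939456]), 'gripper_width': 14.949173449454317}
```

Call:
drive_tool --pt "0 27 -23 0" --pt "0 27 -23 0" --pt "0 26 -24 0" --pt "0 0 0 -7" --pt "0 0 0 -7" --pt "0 0 0 -7" --pt "0 0 0 -7" --pt "0 0 0 -7" --pt "0 0 0 -7" --pt "0 0 0 -7"

```text
clock: 6.62
position: [571.8, 64.8, 120.8]
ee_rot: [-0.295, 0.643, 0.296, 0.642]
contact_force: [-0.3, -0.6, 0.2]
gripper_width: 15.0
```

Call:
drive_tool --pt "0 0 0 -7" --pt "0 0 0 -7" --pt "0 0 0 -7" --pt "0 0 0 -7" --pt "0 0 0 -7" --pt "0 0 0 -6" --pt "0 0 0 0" --pt "0 0 0 0"

```text
clock: 7.28
position: [572.2, 64.5, 121.3]
ee_rot: [-0.499, 0.501, 0.5, 0.5]
contact_force: [0.7, 0.7, 0.1]
gripper_width: 15.0
```

Run:
```python
from h import *
s=arm.read_state(); print(s["position"],s["joints"]); print(R.from_quat(s["ee_rot"]).as_matrix().round(3))
```

```text
[572.21673004  64.48338759 121.28201509] [ 0.39299729  0.40453084 -0.26204839 -0.00099009 -0.90576695 -0.3939157 ]
[[-0.002 -1.     0.002]
 [ 0.     0.002  1.   ]
 [-1.     0.002  0.   ]]
```

Call:
drive_tool --pt "30 -4 0 0" --pt "30 0 0 0" --pt "30 0 0 0" --pt "14 0 0 0" --pt "4 0 0 0" --pt "0 0 -6 0" --pt "0 0 -8 0" --pt "0 0 -6 0" --pt "0 0 -5 0" --pt "0 0 0 0"

```text
clock: 8.12
position: [577.6, 37.8, 15.6]
ee_rot: [-0.5, 0.5, 0.499, 0.501]
contact_force: [-0.3, 0.5, -1.5]
gripper_width: 14.7
```

Call:
drive_tool --pt "0 0 -3 0" --pt "0 0 -3 0" --pt "0 0 -3 0" --pt "0 0 -3 0" --pt "0 0 -3 0" --pt "0 0 -3 0" --pt "0 0 -3 0" --pt "0 0 0 0" --pt "0 0 0 0"

```text
clock: 8.87
position: [576.4, 17.2, 14.0]
ee_rot: [-0.5, 0.5, 0.5, 0.499]
contact_force: [0.7, 0.2, 0.5]
gripper_width: 14.7
```

Run:
```python
from h import *
a=snap("top","t2.png")[110:230,170:350]; b=snap("side","s2.png")[130:250,180:300]
s=arm.read_state(); print(s["position"],s["contact_force"])
f=lambda i:cv2.resize(i,(400,int(i.shape[0]*400/i.shape[1])),interpolation=2)
a,b=f(a),f(b); h=max(len(a),len(b)); g=np.zeros((h,800,3),np.uint8); g[:len(a),:400]=a; g[:len(b),400:]=b; cv2.imwrite("pics/c2.png",g)
```

```text
[576.42710673  17.40764989  13.92289864] [-0.28589012  0.08285878 -0.34529368]
```

View pics/c2.png

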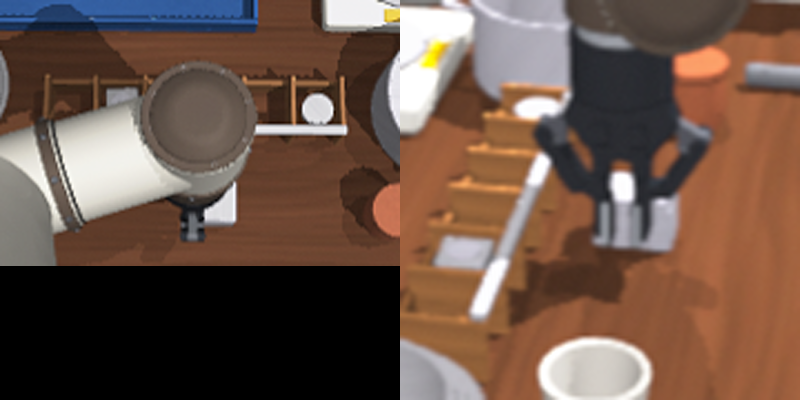

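The fingers are along the tin's left side and the tin now looks square to the rack, but it's partly hidden. I'll back off to the left and measure it unobstructed.

Call:
drive_tool --pt "0 0 8 0" --pt "0 0 20 0" --pt "-25 0 20 0" --pt "-35 0 25 0" --pt "-35 15 30 0" --pt "-20 20 30 7" --pt "0 0 0 7" --pt "0 0 0 7" --pt "0 0 0 7" --pt "0 0 0 7" --grip 8

```text
clock: 9.8
position: [544.0, 145.9, 123.0]
ee_rot: [-0.326, 0.627, 0.326, 0.627]
contact_force: [-1.1, -0.3, -1.4]
gripper_width: 8.0
```

Call:
drive_tool --pt "0 0 0 7" --pt "0 0 0 7" --pt "0 0 0 7" --pt "0 0 0 7" --pt "0 0 0 7" --pt "0 0 0 7" --pt "0 0 0 7" --pt "0 0 0 6" --pt "0 0 0 0"

```text
clock: 10.55
position: [544.2, 145.4, 122.6]
ee_rot: [-0.001, 0.707, 0.001, 0.707]
contact_force: [0.4, -0.4, -0.0]
gripper_width: 7.7
```

Run:
```python
from h import *
a=snap("top","t3.png")
s=arm.read_state(); print(s["position"],R.from_quat(s["ee_rot"]).as_matrix().round(3))
cv2.imwrite("pics/c3.png",cv2.resize(a[145:225,220:340],None,fx=6,fy=6,interpolation=2))
```

```text
[544.27325171 145.38818078 122.65362625] [[-0.    -0.006  1.   ]
 [-0.     1.     0.006]
 [-1.    -0.    -0.   ]]
```

View pics/c3.png

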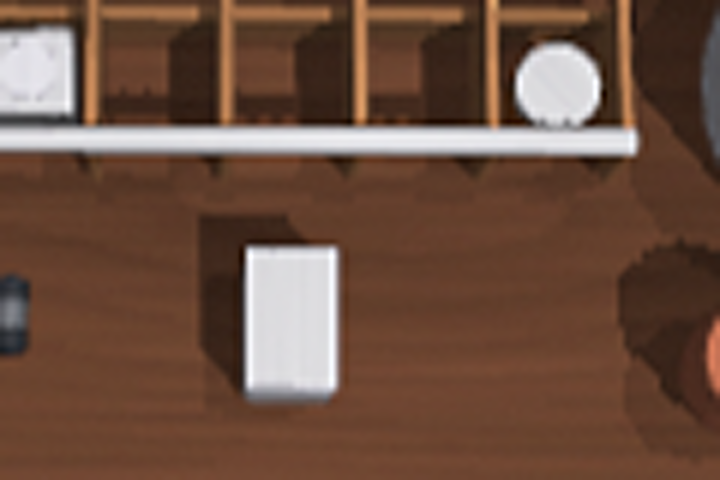

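The tin is now square to the rack, with its top face at crop (244–339, 245–390). Its centre column of 291 sits between the third gap's plates at 226 and 360.

Run:
```python
from h import *
q=(np.array([[244,245],[339,245],[338,390],[245,390]])+.5)/6-.5+[220,145]
t=ray("top",q,44); print(t,t.mean(0))
pl=(np.array([[227,110],[360,110]])+.5)/6-.5+[220,145]; print(ray("top",pl,50))
```

```text
[[602.60021974   6.51885105  44.        ]
 [602.91822306 -32.96949432  44.        ]
 [542.21530785 -32.31289145  44.        ]
 [541.94162506   5.91304998  44.        ]] [572.41884393 -13.21262119  44.        ]
[[658.71040713  13.94416504  50.        ]
 [659.20520666 -41.56258036  50.        ]]
```

Call:
drive_tool --pt "0 -32 -7 0" --pt "0 -32 -7 0" --pt "0 -32 -7 0" --pt "0 -32 -7 0" --pt "0 -31 -6 0" --pt "35 0 0 0" --pt "35 0 0 0" --pt "30 0 0 0" --pt "8 0 0 0" --pt "0 0 0 0"

```text
clock: 11.43
position: [509.6, -14.5, 12.8]
ee_rot: [-0.003, 0.709, 0.001, 0.705]
contact_force: [-0.6, 0.5, 0.7]
gripper_width: 8.1
```

Call:
drive_tool --pt "0 0 6 0" --pt "0 0.5 6 0" --pt "0 0 4 0" --pt "0 0 4 0" --pt "0 0 5 0" --pt "0 0 5 0" --pt "0 0 5 0" --pt "0 0 5 0" --pt "0 0 5 0" --pt "0 0 0 0"

```text
clock: 12.27
position: [557.9, -13.3, 14.8]
ee_rot: [-0.001, 0.706, 0.002, 0.708]
contact_force: [-0.6, 0.2, 0.6]
gripper_width: 8.2
```

Call:
drive_tool --pt "0 0 5 0" --pt "0 0 5 0" --pt "0 0 5 0" --pt "0 0 5 0" --pt "0 0 5 0" --pt "0 0 5 0" --pt "0 0 5 0" --pt "0 0 5 0" --pt "0 0 5 0" --pt "0 0 0 0"

```text
clock: 13.1
position: [602.7, -13.2, 14.9]
ee_rot: [-0.001, 0.707, 0.001, 0.708]
contact_force: [0.1, -1.3, -0.2]
gripper_width: 8.2
```

Call:
drive_tool --pt "0 0 5 0" --pt "0 0 5 0" --pt "0 0 5 0" --pt "0 0 4 0" --pt "0 0 2 0" --pt "0 0 0 0" --pt "0 0 0 0"

```text
clock: 13.68
position: [622.7, -13.1, 14.9]
ee_rot: [-0.001, 0.707, 0.001, 0.707]
contact_force: [-0.2, -0.1, 0.1]
gripper_width: 8.1
```

Call:
drive_tool --pt "0 0 1 0" --pt "0 0 1 0" --pt "0 0 0 0" --pt "0 0 0 0"

```text
clock: 14.02
position: [623.9, -13.2, 14.9]
ee_rot: [-0.001, 0.707, 0.001, 0.707]
contact_force: [-1.1, 0.1, 1.2]
gripper_width: 8.4
```

Call:
drive_tool --pt "0 0 1 0" --pt "0 0 1 0" --pt "0 0 0 0" --pt "0 0 0 0"

```text
clock: 14.35
position: [625.8, -13.2, 14.7]
ee_rot: [-0.001, 0.707, 0.001, 0.707]
contact_force: [-2.8, 1.0, 1.2]
gripper_width: 7.7
```

Call:
drive_tool --pt "0 0 1 0" --pt "0 0 0 0" --pt "0 0 0 0"

```text
clock: 14.6
position: [625.8, -13.4, 14.4]
ee_rot: [-0.001, 0.708, 0.001, 0.706]
contact_force: [-5.7, 0.3, 2.0]
gripper_width: 8.0
```

Call:
drive_tool --pt "0 0 1 0" --pt "0 0 0 0" --pt "0 0 0 0"

```text
clock: 14.85
position: [625.7, -13.5, 14.1]
ee_rot: [-0.001, 0.709, 0.001, 0.705]
contact_force: [-7.4, 0.7, 3.0]
gripper_width: 8.1
```

Motion stopped at x=625.8 with a rising reaction, so the finger is against the rail or the tin is at its stop. I'll back off and look.

Call:
drive_tool --pt "0 0 -4 0" --pt "0 0 -15 0" --pt "0 0 -35 0" --pt "-30 0 -35 0" --pt "-35 20 -20 0" --pt "-35 35 0 0" --pt "0 40 0 0" --pt "0 40 0 0" --pt "0 30 0 0" --pt "0 0 0 0"

```text
clock: 15.68
position: [525.7, 150.0, 105.1]
ee_rot: [-0.002, 0.705, 0.005, 0.709]
contact_force: [-0.0, 0.4, 0.5]
gripper_width: 8.1
```

Run:
```python
from h import *
a=snap("top","t4.png")[140:200,225:325]; b=snap("side","s4.png")[130:250,180:280]
print(arm.read_state()["position"])
f=lambda i:cv2.resize(i,(400,int(i.shape[0]*400/i.shape[1])),interpolation=2)
a,b=f(a),f(b); h=max(len(a),len(b)); g=np.zeros((h,800,3),np.uint8); g[:len(a),:400]=a; g[:len(b),400:]=b; cv2.imwrite("pics/c4.png",g)
```

```text
[524.1668264  146.08921938 104.13216248]
```

View pics/c4.png

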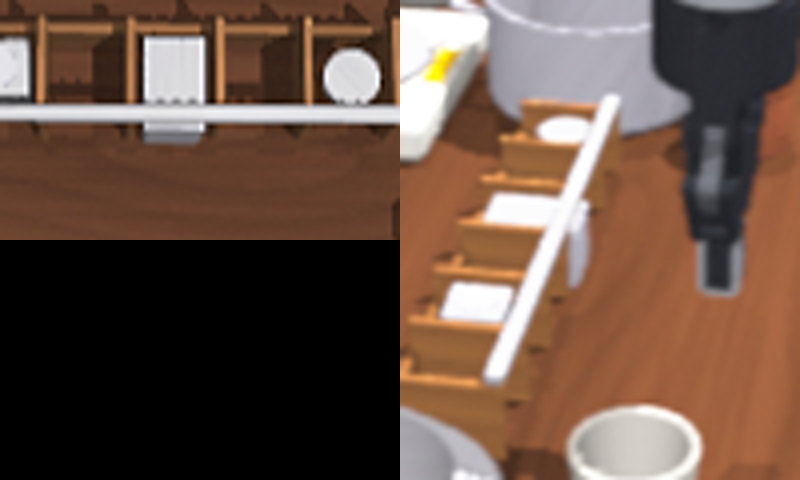

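Run:
```python
from h import *
q=(np.array([[144,131],[204,131],[144,38],[205,38]])+.5)/4-.5+[225,140]
t=ray("top",q,44); print(t)
r=(np.array([[100,124],[300,124],[100,104],[300,104]])+.5)/4-.5+[225,140]; print(ray("top",r,58))
```

```text
[[635.92869689   5.68209491  44.        ]
 [636.25031897 -31.96431011  44.        ]
 [696.43260839   5.85376076  44.        ]
 [696.79818904 -32.87083436  44.        ]]
[[636.82858132  33.23409502  58.        ]
 [637.9111327  -90.41687239  58.        ]
 [649.52611462  33.33789699  58.        ]
 [650.63840793 -90.61976573  58.        ]]
```

The tin stands about 3 mm proud: its near edge is at x≈636 and the rack front at ≈639. The wider upper part of the finger met the rail first. I'll push again with the tip higher, so that only the slim fingertip is at rail height.

Call:
drive_tool --pt "0 -30 15 0" --pt "0 -40 20 0" --pt "0 -40 20 0" --pt "0 -40 15 0" --pt "0 -10 0 0" --pt "0 0 0 0"

```text
clock: 16.28
position: [591.1, -13.1, 103.3]
ee_rot: [0.001, 0.707, -0.001, 0.707]
contact_force: [-0.8, -0.9, 0.5]
gripper_width: 7.8
```

Call:
drive_tool --pt "30 0 5 0" --pt "30 0 5 0" --pt "11 0 5 0" --pt "0 0 5 0" --pt "0 0 5 0" --pt "0 0 5 0" --pt "0 0 2 0" --pt "0 0 1 0" --pt "0 0 0 0" --pt "0 0 0 0"

```text
clock: 17.12
position: [624.0, -8.6, 33.5]
ee_rot: [-0.001, 0.707, 0.001, 0.707]
contact_force: [-0.3, -0.4, 0.6]
gripper_width: 8.3
```

Call:
drive_tool --pt "0 0 1 0" --pt "0 0 1 0" --pt "0 0 0 0" --pt "0 0 0 0"

```text
clock: 17.45
position: [625.9, -8.7, 32.8]
ee_rot: [-0.001, 0.707, 0.001, 0.707]
contact_force: [0.5, -0.1, 0.3]
gripper_width: 7.9
```

Call:
drive_tool --pt "0 0 1 0" --pt "0 0 0.5 0" --pt "0 0 0 0" --pt "0 0 0 0"

```text
clock: 17.78
position: [627.0, -8.8, 32.7]
ee_rot: [-0.001, 0.707, 0.001, 0.707]
contact_force: [-1.4, -0.7, 0.4]
gripper_width: 7.9
```

Call:
drive_tool --pt "0 0 -4 0" --pt "0 -5 0 0" --pt "0 0 2 0" --pt "0 0 2 0" --pt "0 0 1 0" --pt "0 0 0 0" --pt "0 0 0 0"

```text
clock: 18.37
position: [628.3, -13.9, 32.7]
ee_rot: [-0.001, 0.707, 0.001, 0.707]
contact_force: [-0.6, -0.2, 0.2]
gripper_width: 7.8
```

Call:
drive_tool --pt "0 0 1 0" --pt "0 0 0 0" --pt "0 0 0 0"

```text
clock: 18.62
position: [628.3, -13.9, 32.6]
ee_rot: [-0.001, 0.708, 0.001, 0.706]
contact_force: [-5.2, -0.2, 3.0]
gripper_width: 7.8
```

Call:
drive_tool --pt "0 0 1 0" --pt "0 0 0 0" --pt "0 0 0 0"

```text
clock: 18.87
position: [628.3, -13.9, 32.6]
ee_rot: [-0.001, 0.709, 0.001, 0.705]
contact_force: [-7.4, -0.3, 4.9]
gripper_width: 8.3
```

It stopped at x=628.3, which is where I predicted flush. I'll back off and check.

Call:
drive_tool --pt "0 0 -5 0" --pt "0 0 -20 0" --pt "-10 0 -35 0" --pt "-35 0 -35 0" --pt "-35 20 -10 0" --pt "-15 35 0 0" --pt "0 40 0 0" --pt "0 40 0 0" --pt "0 30 0 0" --pt "0 0 0 0"

```text
clock: 19.7
position: [532.4, 156.6, 123.3]
ee_rot: [-0.002, 0.705, 0.005, 0.709]
contact_force: [0.7, -0.9, 0.5]
gripper_width: 7.9
```

Run:
```python
from h import *
a=snap("top","t5.png")[140:200,225:325]; b=snap("side","s5.png")[130:250,180:280]
f=lambda i:cv2.resize(i,(400,int(i.shape[0]*400/i.shape[1])),interpolation=2)
a,b=f(a),f(b); h=max(len(a),len(b)); g=np.zeros((h,800,3),np.uint8); g[:len(a),:400]=a; g[:len(b),400:]=b; cv2.imwrite("pics/c5.png",g)
A=cv2.imread("pics/top0.png");B=cv2.imread("pics/t5.png")
# near/far edge rows of tin at column 268, both pictures' profile
for n in("t4","t5"):
    I=cv2.imread(f"pics/{n}.png").astype(float).mean(2)[:,263:274].mean(1); print(n,I[144:180].round().astype(int))
```

```text
t4 [ 47  57 103 116  67 153 225 218 217 217 217 217 218 218 218 218 218 218
 218 220 206 156 182 228 229 208 172 196 169 114 119 105  74  65  68  69]
t5 [ 48  57 101 100 159 227 217 217 217 217 217 217 218 218 218 218 218 218
 219 220 206 156 181 227 229 207 193 189 117 118 106  78  63  67  70  69]
```

View pics/c5.png

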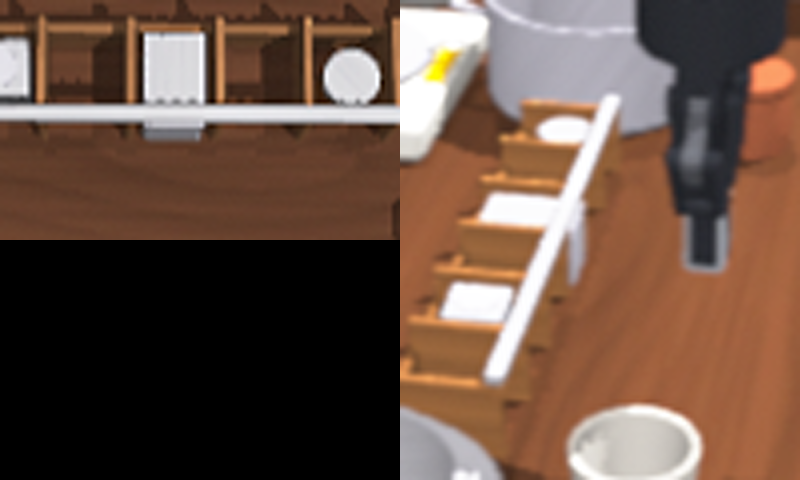

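Run:
```python
from h import *
# pixel-centre rows; columns ~268
for n,a,b in(("t4",172.17,148.96),("t5",171.45,147.91)):
    print(n,"near,far x",ray("top",[[268.5,a],[268.5,b]],44)[:,0])
I=cv2.imread("pics/t5.png").astype(float).mean(2)
for c in(240,285):  # beside tin: rail profile over dark wood
    v=I[160:178,c-4:c+5].mean(1); print(v.round())
    k=np.arange(160,178); lo=(v[0:3].min()+v[-3:].mean())/2; hi=v.max()
    f=[i for i in range(17) if (v[i]-.5*(hi+v[-1]))*(v[i+1]-.5*(hi+v[-1]))<0]
    e=[k[i]+(v[i]-.5*(hi+v[-1]))/(v[i]-v[i+1]) for i in f]; print("rail edges",[ray("top",[[c,q]],58)[0,0].round(1) for q in e])
# anything else moved?
A=cv2.imread("pics/top0.png").astype(int);B=cv2.imread("pics/t5.png").astype(int)
for nm,(c,r) in dict(cup=(167,203),salt=(349,205),jar=(313,159),sq=(224,157),whisk=(376,280),pot=(375,155),bowls=(141,149)).items():
    print(nm,np.abs(A-B)[r-8:r+9,c-10:c+11].mean().round(1))
```

```text
t4 near,far x [636.62339766 697.05311998]
t5 near,far x [638.47645358 699.8218621 ]
[ 61.  47.  44.  46.  56.  60. 167. 226. 225. 198. 115.  65.  69.  67.
  61.  58.  58.  61.]
rail edges [np.float64(648.9), np.float64(639.1)]
[ 66.  48.  48.  47.  54.  48. 166. 232. 232. 220. 144.  64.  72.  75.
  70.  64.  64.  68.]
rail edges [np.float64(649.7), np.float64(639.4)]
cup 39.9
salt 36.7
jar 0.7
sq 0.7
whisk 1.2
pot 1.6
bowls 113.1
```

The tin's near end is at x≈638.5–639.1 against a rail front of 639.3, so it's flush within about 0.5 mm. The differences at the cup, bowls and salt cellar may just be the arm or its shadow in the way, so I'll move clear and confirm.

Call:
drive_tool --pt "-30 -10 -10 0" --pt "-30 -30 -20 0" --pt "-30 -30 -20 0" --pt "-20 -30 -20 0" --pt "0 -35 -15 0" --pt "0 -40 0 0" --pt "0 -40 0 0" --pt "0 -40 0 0" --pt "0 -40 0 0" --pt "0 -40 0 0"

```text
clock: 20.63
position: [450.4, -180.6, 226.0]
ee_rot: [-0.001, 0.706, 0.001, 0.708]
contact_force: [1.4, 0.6, 0.0]
gripper_width: 8.0
```

Call:
drive_tool --pt "0 -40 -5 0" --pt "0 -40 -10 0" --pt "0 -40 -15 0" --pt "0 -40 -20 0" --pt "0 -40 -20 0" --pt "0 -40 -20 0" --pt "0 -30 -20 0" --pt "0 0 0 0" --pt "0 0 0 0"

```text
clock: 21.38
position: [344.3, -441.1, 225.1]
ee_rot: [0.001, 0.707, -0.001, 0.707]
contact_force: [0.5, -0.8, 0.2]
gripper_width: 8.2
```

Run:
```python
from h import *
A=cv2.imread("pics/top0.png").astype(int);B=snap("top","t6.png").astype(int);snap("side","s6.png")
s=arm.read_state();print(s["clock"],s["position"],s["contact_force"])
for nm,(c,r) in dict(cup=(167,203),salt=(349,205),jar=(313,159),sq=(224,157),whisk=(376,280),pot=(375,155),bowls=(141,149)).items():
    print(nm,np.abs(A-B)[r-8:r+9,c-10:c+11].mean().round(1))
```

```text
21.4833 [ 345.84399467 -439.24675202  225.40296686] [ 0.29619508  0.58668243 -0.03683986]
cup 21.1
salt 23.0
jar 40.6
sq 0.5
whisk 1.1
pot 1.4
bowls 0.5
```

View pics/t6.png

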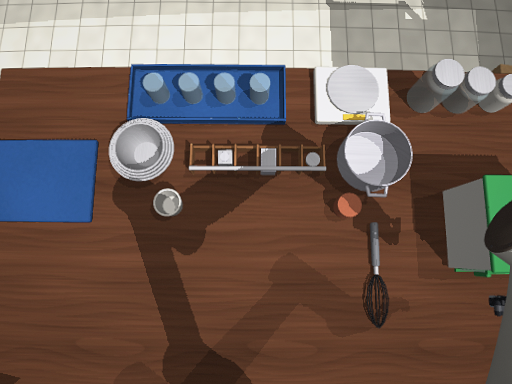

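The cup (167,203), salt cellar (349,205), jar (313,159), bowls, pot and whisk are all where they were. Only the arm's shadows differ. The tin sits in the third gap at (268,158).

```bash
python3 -c "
from bench import arm
print(arm.job_done())"
```

```text
the job is handed in; nothing more can be done
None
```

The job is done and handed in, at about 21.5 s on the robot's clock against the 67 s limit. The oblong tin is in the third gap from the rice pot end, flush with the rack's front.

- **Rail:** I set the closed fingertip on top of the rail over the first gap, slid it across the second and stopped over the middle of the third. It pressed with about 6 N, then lifted off.
- **Tin:** I squared it and lined it up with the gap by nudging its left side, then pushed it in from behind with the fingers. I never gripped, lifted or tipped it.
- **First push fell short:** it left the tin about 3 mm proud, because the wider part of the finger met the rail first. I pushed again with the tip higher until the finger was against the rail over the third gap; the highest reading was about 9 N.

**Last checks:**
- **Flushness:** the tin's near end measured x ≈ 638.5–639.1 mm and the rack's front about 639.3 mm. It's flush within about 1 mm, and the camera calibration is good to about 2 mm.
- **Other objects:** everything else looked to be in its original place in the last top picture. The automatic comparison with the first picture still flagged the cup, salt cellar and spice jar. By eye those differences were only the arm's shadow, but I had no further measurement to confirm that.

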